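Set the empty clamping fixture for loading

ROBOT

A 7-joint arm with a two-finger parallel gripper is mounted at the origin on the work surface. World frame = base frame: x ahead of the robot, y to its left, z up, the work surface at z = 0. Lengths are in m, angles in rad, forces in N, time in s.
With the tool pointing down it reaches from about 0.35 to 0.9 m from the base axis. Payload 7.2 kg.
Tool frame: the origin (TCP) lies between the finger pads; the fingertips stand 17 mm ahead of it and the grasp point (between the pads) lies 2 mm behind it (manip.tip_extent is the distance from the TCP to the fingertips, in m); z points along the fingers, x is the direction in which the jaws open and shut, and the axes are right-handed (so a half turn about z gives the same grasp; the last joint's range is limited). The gripper opens to 85 mm and grips with 20 to 120 N. Pads are 22 mm wide; open, the fingers measure 114 mm over their backs; the gripper's body (76 mm by 85 mm) begins 54 mm behind the grasp point. The pads swing forward as they close: fully open they stand 13 mm farther back than shut.
Start: joints at [1.279, 0.411, -0.013, 1.596, 0.006, 1.134, -0.082], TCP at [0.139, -0.609, 0.248] pointing down, gripper open.
Joint ranges: [-2.95, 2.95], [-0.29, 1.99], [-1.47, 1.44], [0.14, 2.54], [-1.03, 4.17], [0.13, 1.85], [-2.86, 2.86]. Speed limits (rad/s): [2.39, 2.39, 3.01, 3.01, 3.14, 3.14, 3.14].

INTERFACE

Orientations are given as a unit quaternion [x, y, z, w].
In Python, from cell import manip gives the robot as it stands. Calls block until the motion is done:
- manip.movep(position, orientation): joint-space move of the TCP to a pose.
- manip.move_linear(position, orientation=None, max_speed=0.15): straight line of the TCP; orientation=None keeps the orientation; max_speed is the mean speed in m/s.
- manip.set_joints(angles): joint-space move.
- manip.release() and manip.close_gripper(newtons=None): open the fingers fully, or close them until they stop; newtons is the grip in N (None keeps the last).
- manip.dwell(seconds).
- manip.inverse_kinematics(position, orientation): joint angles nearest the present ones, or None.
- manip.observe(): the state.
- manip.camera(name): name is "scene" or "top" or "wrist"; returns a dict with "img" (480x640x3 uint8, red, green, blue), "mtx" (3x3 intrinsics, pixels), "k1" (the pictures are not rectified: a ray, as slopes to the right and down, at radius r is drawn at 1 + k1 r^2 times it, then the intrinsics apply), "pose" (4x4, takes a point from camera to world coordinates); the wrist camera has in their place "tool_from_camera" (4x4, takes a point from camera to tool coordinates, whose origin is the TCP and whose axes are the tool frame's). Camera axes: x right, y down, z forward; pixel columns grow to the right and rows downward; lengths in m; the calibration is good to about 2 mm. A picture is of the moment at which its call begins: read the wrist's pose just before it. There is no depth.
A pose or a line that the arm cannot do raises manip.MotionError and nothing moves.
- manip.close_job(): hands the job in, once; it reports no verdict.
Trained networks look in a picture, given as the dict that the camera call returned (one of the last four; its "shot" number tells which), for a name from the list of things; names that differ only in an ending like _2 or _b are one class to them, and where a whole thing is asked for, a point or a joint stands for the part that bears it (a point fixed in the world has none). Each returns a list of dicts, best first, with "conf" (0 to 1); they miss things now and then, are a little off and sometimes report something else, mostly with a low value. They report only what shows in the picture. A call takes as long as a camera call.
- manip.look_for(query, picture): "uv" ([column, row] in pixels, amid what is visible of it).
The state is a dict: "t": time; "joint_positions": joint angles; "dq": joint speeds; "joint_efforts": joint torques, N m; "tool_pos": TCP position; "ee_rot": TCP orientation; "contact_force": force on the tool from outside, world axes, zero at the start; "ft_torque": the same for the moment, N m; "grip_width": finger opening in m.
Only numpy, scipy, OpenCV 4.12 (cv2) and the standard library are available. Lean on these libraries where they do the work, as an engineer would, in place of code of your own. Each camera call takes 0.05 s, during which the arm holds its last target.

TASK

Two spring-loaded clamping fixtures stand on the inspection bench: one holds a casting, the other is empty. Set the empty one ready for loading: with the fingertips, push its upright push plate all the way back against the end stop, then let it go so that the slide springs back and latches half way open. Grasp and lift nothing, and leave the loaded fixture with its casting and the other things on the bench as they are.

Things in the scene. Friction and masses are not known exactly. Their poses are not given: they have to be found in the camera images.
- fixture_a: The EMPTY fixture (no casting in its nest), to be set; fixed. Steel base 295 x 120 x 14 mm. Origin: its underside, straight below the start of the push plate's front face; +x: the way the slide is pushed (away from the robot, yaw within 0.4 rad). From -x: two locating pins (tops z 46 mm, x -120), open nest, jaw, slide bar with push plate, guide rails, pawl, end stop pin (x 137).
- jaw_top_a (a point): The empty fixture's jaw, part of the slide; not to be gripped. This point: its top centre; 100 mm wide across the slide, 15 mm thick, at z 44 mm. The slide bar behind it is 44 mm wide, top at z 36 mm, and carries the push plate, whose front face is 45 mm behind the jaw's rear face. Above z 46 mm the space in front of the push plate is free.
- push_face_a (a point): Centre of the front (-x) face of the empty fixture's push plate, the part to push: an upright T-shaped aluminium plate, 90 mm wide (fixture y) from z 58 to z 96 mm above the table, 56 mm wide below that, 14 mm thick (x) with its back pad. This point is at z 70 mm and moves with the slide.
- plate_back_a (a point): Black rubber pad, 4 mm thick, on the back (+x) of the push plate, 90 mm wide, z 58 to 96 mm; moves with the slide. Fingers pressing on it mean that the plate is being pinched. This point: centre of its rear face, z 77 mm.
- slide_a (a joint): Travel of the empty fixture's slide along fixture +x, in m: 0 = sprung forward (start), 0.036 = against the end stop, 0.018 = latched half way. Spring force 4 N at 0 to 8 N at 0.036, always towards 0, and about 25 N per m/s of damping. Let go before about 0.032 it springs back to 0; pushed farther, the pawl drops, and when let go it stops at 0.018.
- pawl_a (a joint): Drop of the empty fixture's pawl, in m: about 0 = riding on the slide bar (start), about 0.008 = fallen into the bar's notch, by itself, so that it latches the slide. The pawl has a round knob (d 18 mm, top at z 79 mm) in a grey carriage astride the bar, 75 mm behind the push plate's front face at the start; the carriage travels 14 mm back with the slide to its stop pins.
- fixture_b: The LOADED fixture, same build and same axes as fixture_a, with a casting clamped in its nest; leave alone. Its push plate is the same, with its front face at fixture x = joint slide_b.
- slide_b (a joint): Travel of the loaded fixture's slide, in m: about 0.006, its jaw resting on the clamped casting. Must not be pushed open.
- clamped_cover_mid (a point): Centre, half-way up, of the small cast aluminium cover (60 x 90 mm, 34 mm high, 0.3 kg, loose) clamped in fixture_b's nest, its underside 14 mm above the table.
- spare_cover: Another such cast cover (60 x 90 x 34 mm), loose on the bench to the left; origin at its underside's centre.
- plug_gauge: Steel plug gauge standing upright between the fixtures, nearer the robot: d 26 mm, 75 mm high, loose; origin at its underside's centre.
- ring_gauge: Dark steel ring gauge lying flat between the fixtures, farther out: d 42 mm, hole 22 mm, 16 mm high, loose; origin at its underside's centre.
- deburr_tool: Screwdriver-shaped deburring tool with a green handle, 150 mm long, lying on the right; loose.
- bench_brush: Wooden hand brush, 170 mm long, lying on the right; loose.

How it is judged:
On the way:
1. the empty fixture's slide is pushed back against its end stop (within 3 mm) (value of joint slide_a above 0.033 m), for 0.05 s.
At the end, for the whole second after the job is handed in: The empty fixture's slide rests, let go, latched half way (18 mm from its start, within 3 mm) with its pawl dropped into the notch; the loaded fixture's slide has moved less than 4 mm and its casting less than 8 mm; every other loose thing is within 25 mm of where it was (value of joint slide_a between 0.015 and 0.021 m and value of joint pawl_a above 0.005 m and velocity of joint slide_a between -0.005 and 0.005 m/s and value of joint slide_b between 0.003 and 0.01 m and distance of clamped_cover_mid from where it was at the start of the episode below 0.008 m and distance of each of spare_cover, plug_gauge, ring_gauge, deburr_tool, bench_brush from where it was at the start of the episode below 0.025 m); the robot touches nothing.
It fails at once if the push plate or the jaw is pinched (fingers press on the plate's back pad or on the jaw) (contact force between the fingers and slide_a_c7 above 12 N or contact force between the fingers and slide_a_c6 above 12 N).
It fails at once if the loaded fixture is opened or pushed (value of joint slide_b above 0.012 m).
It fails at once if the clamped casting is shifted or lifted (distance of clamped_cover_mid from where it was at the start of the episode above 0.01 m).
It fails at once if another loose thing on the bench is lifted, carried or knocked away (distance of any of spare_cover, plug_gauge, ring_gauge, deburr_tool, bench_brush from where it was at the start of the episode above 0.03 m).
It also fails if it takes over 40 s, if anything falls off the work surface, if the arm or the gripper's body presses on something with over 40 N, if the wrist force passes 120 N, or if a joint passes its speed limit or range.

## Working session

There is one attempt and no reset: what is moved stays moved. The work goes in short steps, each a Python script; the robot and the scene stay as the last script left them, time stands still between calls to the robot, and variables do not carry over. Pictures are saved under pics/ and viewed, and the job is handed in when it is done.

```bash
ls; mkdir -p pics; cat > h.py <<'E'
import numpy as np, cv2
from cell import manip
def ray(cam,uv,pose=None):
    K=np.array(cam["mtx"]);d=np.array([(uv[0]-K[0,2])/K[0,0],(uv[1]-K[1,2])/K[1,1]])
    u=cv2.undistortPoints(np.array([[uv]],float),K,np.array([cam["k1"],0,0,0,0.]))[0,0]
    P=np.array(cam["pose"] if pose is None else pose);return P[:3,3],P[:3,:3]@np.array([u[0],u[1],1.])
def atz(cam,uv,z,pose=None):
    o,d=ray(cam,uv,pose);return o+d*(z-o[2])/d[2]
def proj(cam,p,pose=None):
    P=np.array(cam["pose"] if pose is None else pose);q=P[:3,:3].T@(np.array(p)-P[:3,3])
    s=q[:2]/q[2];s=s*(1+cam["k1"]*(s@s));K=np.array(cam["mtx"]);return np.array([K[0,0]*s[0]+K[0,2],K[1,1]*s[1]+K[1,2]])
def save(c,n): cv2.imwrite("pics/"+n,c["img"][:,:,::-1])
E
python3 - <<'E'
from h import *
for n in ["top","scene"]:
    c=manip.camera(n);save(c,n+"0.png");print(n,np.round(c["pose"],3).tolist(),c["k1"],c["mtx"])
    for q in ["fixture_a","push_face_a","jaw_top_a","pawl_a","clamped_cover_mid","spare_cover","plug_gauge","ring_gauge"]:
        print(q,[(np.round(r["uv"],1).tolist(),round(r["conf"],2)) for r in manip.look_for(q,c)])
print(manip.observe())
E
```

```text
pics
top [[0.003, -0.997, 0.079, 0.422], [-1.0, -0.003, 0.005, 0.01], [-0.005, -0.079, -0.997, 1.407], [0.0, 0.0, 0.0, 1.0]] -0.005903112378585772 [[594.48655124   0.         319.17875959]
 [  0.         594.48655124 242.27872133]
 [  0.           0.           1.        ]]
fixture_a [([392.5, 222.7], 0.93), ([256.6, 219.4], 0.81)]
push_face_a [([257.4, 223.6], 0.55)]
jaw_top_a [([255.3, 221.3], 0.67)]
pawl_a [([261.1, 191.9], 0.65)]
clamped_cover_mid [([396.5, 274.6], 0.83)]
spare_cover [([125.5, 231.8], 0.65)]
plug_gauge [([327.2, 295.7], 0.52)]
ring_gauge [([320.5, 183.0], 0.73)]
scene [[-0.862, 0.321, -0.392, 0.949], [0.507, 0.528, -0.682, 0.696], [-0.012, -0.786, -0.618, 0.726], [0.0, 0.0, 0.0, 1.0]] -0.002607053389288172 [[487.29583787   0.         322.87852019]
 [  0.         487.29583787 235.68301521]
 [  0.           0.           1.        ]]
fixture_a [([282.3, 231.1], 0.64), ([346.4, 324.1], 0.62), ([357.0, 308.9], 0.45), ([377.4, 238.1], 0.37)]
push_face_a [([352.1, 309.1], 0.62)]
jaw_top_a [([354.9, 306.0], 0.62)]
pawl_a [([319.0, 307.6], 0.64), ([214.4, 185.3], 0.54)]
cl
[... 181 characters left out ...]
, 'joint_positions': array([ 1.27877911,  0.41107248, -0.01271521,  1.59620377,  0.00560266,
        1.13425811, -0.08222226]), 'dq': array([-0.00046754, -0.00025934,  0.0002046 ,  0.00148263,  0.00052082,
        0.00129665,  0.00199128]), 'joint_efforts': array([ 2.16054912e-05, -6.00404835e+01,  6.80942237e-01, -2.99738377e+01,
        1.39542701e-02,  1.71516178e-03,  3.54013139e-05]), 'tool_pos': array([ 0.1387221 , -0.60942597,  0.24831302]), 'ee_rot': array([ 7.81650605e-01, -6.23716545e-01,  3.99198368e-05,  2.47968352e-05]), 'contact_force': array([-0.22875613,  0.47468946,  1.01006962]), 'ft_torque': array([ 0.04416293, -0.04144377, -0.00059769]), 'grip_width': 0.08518458274829813}
```

```bash
python3 - <<'E'
import cv2
a=cv2.imread("pics/top0.png");cv2.imwrite("pics/topcrop.png",cv2.resize(a[130:330,180:460],None,fx=2.8,fy=2.8,interpolation=cv2.INTER_CUBIC))
E
```

```text
(no output)
```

View pics/topcrop.png

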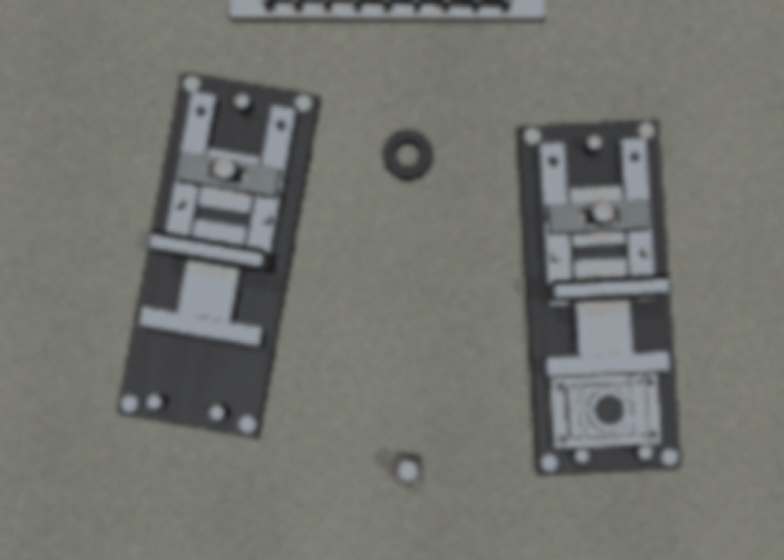

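View pics/scene0.png

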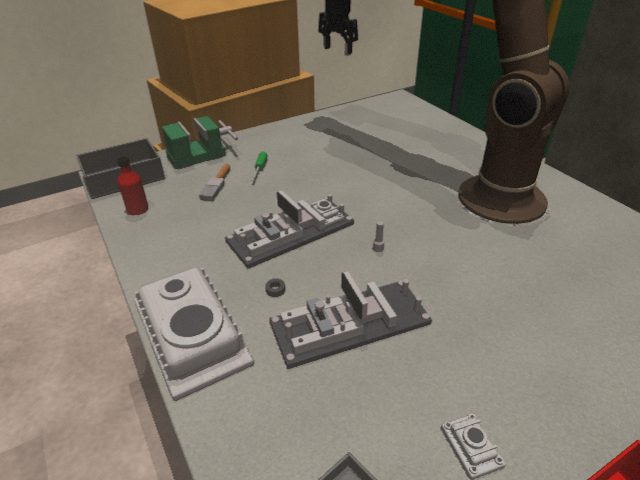

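Top view: the left fixture (crop 118–320, 73–437) has an empty nest. The right one (crop about 609, 408) holds the casting. I'll measure the empty fixture's frame next.

```bash
python3 - <<'E'
from h import *
from scipy.optimize import least_squares
c=manip.camera("top")
f=lambda x,y:(180+(x+.5)/2.8-.5,130+(y+.5)/2.8-.5)
P={k:atz(c,f(*uv),z)for k,(uv,z) in dict(b1=((181,73),.014),b2=((320,95),.014),b3=((259,437),.014),b4=((118,410),.014),
 pl=((155,402),.046),pr=((217,412),.046),stop=((242,101),.046),jrl=((142,309),.044),jrr=((263,328),.044),jfl=((139,325),.044),jfr=((260,344),.044),
 fl=((149,247),.096),fr=((262,265),.096),bl=((152,235),.096),br=((265,254),.096)).items()}
for k in P:print(k,P[k].round(4))
n=np.linalg.norm
print(n(P['b1']-P['b2']),n(P['b1']-P['b4']),n(P['jrl']-P['jrr']),n(P['fl']-P['fr']))
M=dict(pl=(-.12,None),pr=(-.12,None),stop=(.137,0),jrl=(-.045,.05),jrr=(-.045,-.05),jfl=(-.06,.05),jfr=(-.06,-.05),fl=(0,.045),fr=(0,-.045),bl=(.014,.045),br=(.014,-.045),b1=(None,.06),b4=(None,.06),b2=(None,-.06),b3=(None,-.06))
def res(v,full=False):
    r={}
    cs,s=np.cos(v[2]),np.sin(v[2])
    for k,m in M.items():
        d=P[k][:2]-v[:2];q=(cs*d[0]+s*d[1],-s*d[0]+cs*d[1])
        r[k]=[0 if m[i] is None else q[i]-m[i] for i in(0,1)]
    return r if full else np.ravel(list(r.values()))
s=least_squares(res,[.45,.13,0],loss='soft_l1',f_scale=.002)
print(s.x);[print(k,np.round(v,4)) for k,v in res(s.x,True).items()]
E
```

```text
b1 [0.7382 0.1962 0.014 ]
b2 [0.7195 0.078  0.014 ]
b3 [0.4299 0.1269 0.014 ]
b4 [0.452  0.2451 0.014 ]
pl [0.458  0.2096 0.046 ]
pr [0.45   0.1588 0.046 ]
stop [0.7074 0.141  0.046 ]
jrl [0.5344 0.2217 0.044 ]
jrr [0.519 0.122 0.044]
jfl [0.5212 0.2239 0.044 ]
jfr [0.5058 0.1243 0.044 ]
fl [0.5794 0.2088 0.096 ]
fr [0.5653 0.119  0.096 ]
bl [0.589  0.2065 0.096 ]
br [0.5741 0.1167 0.096 ]
0.11974867352873747 0.2902844351094315 0.10085447848180382 0.0909036723517126
[ 0.57165091  0.16390837 -0.16738179]
pl [0.0003 0.    ]
pr [0.0009 0.    ]
stop [0.0007 0.0001]
jrl [-0.0014  0.0007]
jrr [ 0.0001 -0.0001]
jfl [0.0002 0.0008]
jfr [0.0017 0.    ]
fl [0.0002 0.0005]
fr [ 0.0013 -0.0004]
bl [-0.004  -0.0001]
br [-0.0037 -0.0012]
b1 [ 0.     -0.0004]
b4 [0.     0.0002]
b2 [ 0.     -0.0001]
b3 [ 0.     -0.0001]
```

Everything fits the given sizes within about 1.5 mm, apart from the plate's back edge at 4 mm, where the black pad isn't visible. Next I'll close the gripper and move above the gap in front of the plate.

```bash
cat >> h.py <<'E'
from scipy.spatial.transform import Rotation as R
O=np.array([0.57165,0.16391]);A=-0.16738
ex=np.array([np.cos(A),np.sin(A),0]);ey=np.array([-np.sin(A),np.cos(A),0])
def fx(x,y,z): return np.array([O[0],O[1],0])+x*ex+y*ey+[0,0,z]
def ori(s): 
    X=s*ey;Z=np.array([0,0,-1.]);return R.from_matrix(np.c_[X,np.cross(Z,X),Z]).as_quat()
E
python3 - <<'E'
from h import *
for s in(1,-1):print(s,manip.inverse_kinematics(fx(-.027,0,.22),ori(s)), manip.inverse_kinematics(fx(.03,0,.081),ori(s)))
q=[(manip.inverse_kinematics(fx(-.027,0,.22),ori(s)),s) for s in(1,-1)]
q=[x for x in q if x[0] is not None];j=np.array(manip.observe()["joint_positions"])
s=min(q,key=lambda x:np.abs(np.array(x[0])-j).max())[1];print("use",s,manip.tip_extent)
manip.close_gripper(20)
manip.movep(fx(-.027,0,.22),ori(s))
o=manip.observe();print(o["t"],o["tool_pos"],fx(-.027,0,.22),o["grip_width"],o["contact_force"])
c=manip.camera("wrist");save(c,"w1.png")
T=np.eye(4);T[:3,:3]=R.from_quat(o["ee_rot"]).as_matrix();T[:3,3]=o["tool_pos"];T=T@np.array(c["tool_from_camera"])
img=c["img"][:,:,::-1].copy()
for p in[(0,.045,.096),(0,-.045,.096),(-.045,.05,.044),(-.045,-.05,.044),(-.06,0,.044)]:
    u=proj(c,fx(*p),T);print(p,u.round());cv2.circle(img,tuple(int(v) for v in u),4,(0,0,255),1)
cv2.imwrite("pics/w1o.png",img)
E
```

```text
1 [ 0.40238116  0.60080905 -1.13353625  1.71565064  0.57998917  1.20686774
  0.52145011] [ 0.25870944  0.77185263 -0.89145668  1.71120754  0.69693561  1.00725779
  0.51585225]
-1 [ 0.24905097  0.48278146 -0.8609713   1.72419322  0.4016253   1.1215036
 -2.47211253] [ 0.04651016  0.65269073 -0.54613922  1.72579107  0.4208172   0.88226423
 -2.41858138]
use 1 0.017
4.7917 [0.54538506 0.16742176 0.21982797] [0.54502733 0.16840819 0.22      ] -1.891356083640223e-05 [0.30414367 0.74915812 0.45672354]
(0, 0.045, 0.096) [373. 263.]
(0, -0.045, 0.096) [257. 264.]
(-0.045, 0.05, 0.044) [372. 193.]
(-0.045, -0.05, 0.044) [258. 193.]
(-0.06, 0, 0.044) [315. 176.]
```

View pics/w1o.png

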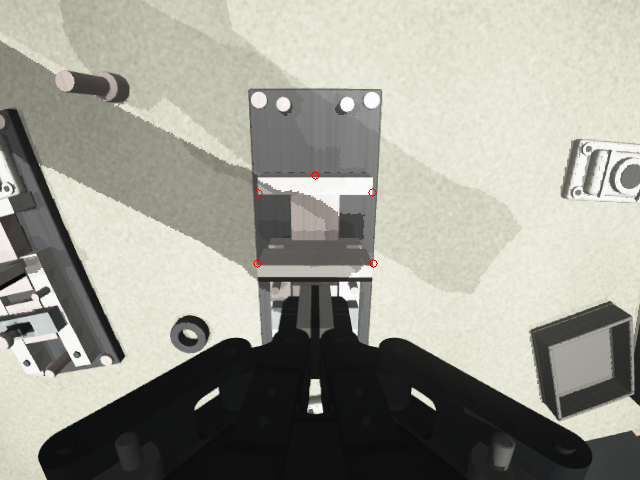

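The wrist view agrees: the projected plate edge (row 263) and jaw edge (row 193) lie on the real edges to within about 2 px. I'll descend and push while watching the force.

```bash
python3 - <<'E'
from h import *
manip.move_linear(fx(-.028,0,.081),None,.12)
def st():
    o=manip.observe();d=np.array(o["tool_pos"])-fx(0,0,0);return o["t"],d@ex,d@ey,d[2],np.array(o["contact_force"])@ex
f0=st()[4];print(np.round(st(),4));x=-.028
while x<.034:
    x+=.004;manip.move_linear(fx(x,0,.081),None,.03);s=st();print(round(x,4),np.round(s,4),round(s[4]-f0,2))
    if s[4]-f0<-14: break
E
```

```text
[ 6.150e+00 -2.760e-02  4.000e-04  8.170e-02  1.182e-01]
-0.024 [ 6.4333 -0.0235 -0.      0.0813  1.2079] 1.09
-0.02 [ 6.7167 -0.0198 -0.      0.081  -0.0508] -0.17
-0.016 [ 7.     -0.0158 -0.      0.081   0.48  ] 0.36
-0.012 [ 7.2833 -0.0118 -0.      0.081   0.1056] -0.01
-0.008 [ 7.5667e+00 -8.6000e-03  1.0000e-04  8.0900e-02 -3.5289e+00] -3.65
-0.004 [ 7.8500e+00 -4.4000e-03  1.0000e-04  8.1000e-02 -3.9782e+00] -4.1
0.0 [ 8.1333e+00 -3.0000e-04  1.0000e-04  8.0900e-02 -4.6676e+00] -4.79
0.004 [ 8.4167e+00  3.6000e-03  1.0000e-04  8.0900e-02 -5.3022e+00] -5.42
0.008 [ 8.7000e+00  7.5000e-03  1.0000e-04  8.0900e-02 -5.7318e+00] -5.85
0.012 [ 8.9833e+00  1.1400e-02  1.0000e-04  8.0900e-02 -6.0725e+00] -6.19
0.016 [ 9.2667e+00  1.5300e-02  1.0000e-04  8.1000e-02 -6.7311e+00] -6.85
0.02 [ 9.55    0.0192  0.      0.0809 -6.6427] -6.76
0.024 [ 9.8333  0.023   0.      0.0809 -7.222 ] -7.34
0.028 [ 1.01167e+01  2.55000e-02  1.00000e-04  8.09000e-02 -1.32787e+01] -13.4
0.032 [ 1.0400e+01  2.5700e-02  1.0000e-04  8.0800e-02 -2.5632e+01] -25.75
```

Contact came at about x = -0.010, and the force rose sharply at 0.0257, so the plate travelled 36 mm to the end stop. Now I'll back off and check.

```bash
python3 - <<'E'
from h import *
manip.dwell(.2)
def st():
    o=manip.observe();d=np.array(o["tool_pos"])-fx(0,0,0);return o["t"],d@ex,d@ey,d[2],np.array(o["contact_force"])@ex
for x in(.02,.01,.004,-.004,-.012,-.025):
    manip.move_linear(fx(x,0,.081),None,.05);print(x,np.round(st(),4))
manip.move_linear(fx(-.025,0,.22),None,.15)
manip.move_linear(fx(-.16,0,.25),None,.2)
o=manip.observe();print(o["t"],o["contact_force"])
t=manip.camera("top");save(t,"t2.png");s=manip.camera("scene");save(s,"s2.png")
w=manip.camera("wrist");save(w,"w2.png")
cv2.imwrite("pics/t2c.png",cv2.resize(t["img"][130:330,180:460,::-1],None,fx=2.8,fy=2.8,interpolation=cv2.INTER_CUBIC))
cv2.imwrite("pics/s2c.png",cv2.resize(s["img"][180:370,200:460,::-1],None,fx=3,fy=3,interpolation=cv2.INTER_CUBIC))
E
```

```text
0.02 [ 1.09917e+01  1.87000e-02  1.00000e-04  8.08000e-02 -6.53190e+00]
0.01 [ 1.13417e+01  8.70000e-03  1.00000e-04  8.09000e-02 -5.39380e+00]
0.004 [ 1.16083e+01  4.50000e-03 -2.00000e-04  8.12000e-02 -2.96500e-01]
-0.004 [ 1.19167e+01 -4.20000e-03 -0.00000e+00  8.11000e-02 -5.09700e-01]
-0.012 [ 1.2225e+01 -1.2300e-02  1.0000e-04  8.1100e-02 -5.2000e-03]
-0.025 [12.6333 -0.0252  0.      0.0811 -0.2538]
14.55 [ 0.48642589  0.51335313 -0.2582397 ]
```

View pics/t2c.png

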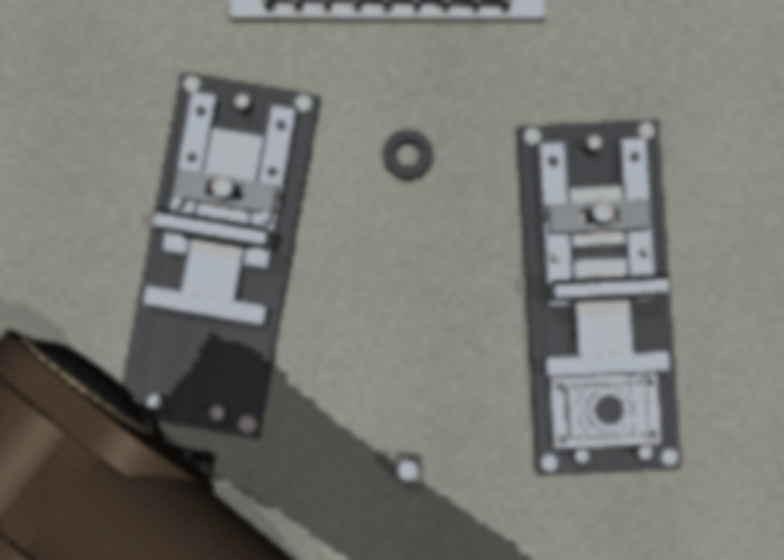

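View pics/s2c.png

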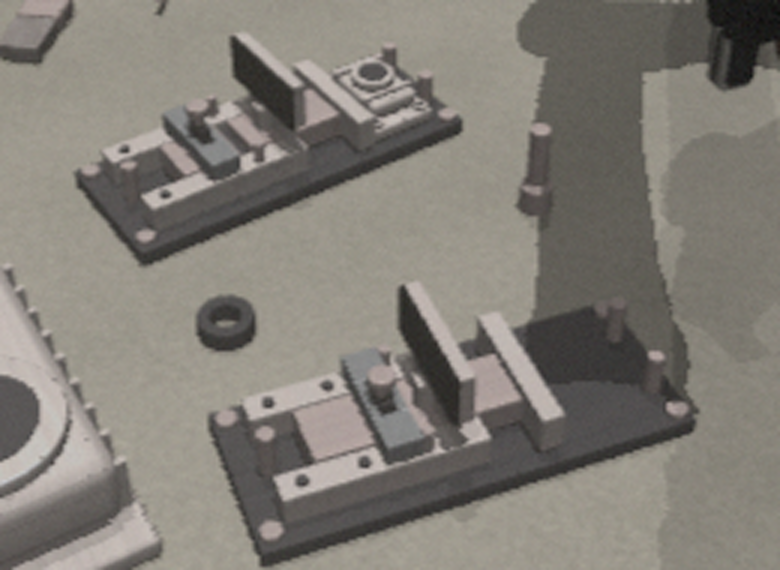

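View pics/w2.png

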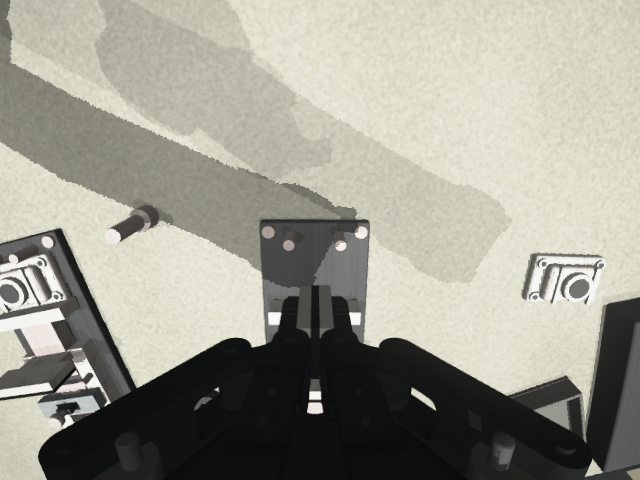

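The pictures show the jaw and plate about 22 crop px (18 mm) further back. The pawl knob sits lower, with its carriage carried 14 mm back to the pins. The loaded fixture, plug gauge (407, 470) and ring gauge (407, 155) haven't moved. I'll put a number on the plate position, then hand in.

```bash
python3 - <<'E'
from h import *
c=manip.camera("top")
f=lambda x,y:(180+(x+.5)/2.8-.5,130+(y+.5)/2.8-.5)
for uv,z,x0 in[((145,287),.044,-.045),((267,307),.044,-.045),((143,302),.044,-.06),((264,323),.044,-.06),((153,224),.096,0),((267,242),.096,0)]:
    print(round(float((atz(c,f(*uv),z)-fx(0,0,z))@ex-x0),4))
a=cv2.imread("pics/top0.png").astype(int);b=c["img"][:,:,::-1].astype(int)
for q in ["spare_cover","plug_gauge","ring_gauge","deburr_tool","bench_brush","clamped_cover_mid"]:
    print(q,[(np.round(r["uv"],1).tolist(),round(r["conf"],2)) for r in manip.look_for(q,c)][:2])
print(manip.observe()["t"])
manip.close_job()
E
```

```text
0.0169
0.0177
0.0194
0.0193
0.0188
0.02
spare_cover [([129.2, 228.9], 0.77)]
plug_gauge [([393.8, 225.5], 0.48)]
ring_gauge [([317.7, 184.2], 0.67)]
deburr_tool [([535.3, 267.1], 0.71)]
bench_brush [([517.4, 197.3], 0.85)]
clamped_cover_mid [([396.1, 274.7], 0.95)]
15.05
the job is handed in; nothing more can be done
```

The empty fixture is set: its slide is latched half way open, and the job was handed in at about 15 s of the 40 s allowed. I pushed the plate back with the closed fingertips, held it briefly, then backed off and moved clear.

- **End stop:** contact began at about x = -10 mm, and the force rose from 7 N to 26 N after roughly 36 mm of travel.
- **Latching:** on the way back, the plate's force vanished between 14 and 19 mm of travel. The last top picture puts the slide at 17–20 mm, mean about 18.7 mm. I saw the dropped pawl knob only in the pictures; I didn't measure how far it fell.
- **Other things on the bench:**
  - **Loaded fixture, casting and ring gauge:** unmoved by eye, and the network put the casting and ring within about 3 px of where they were.
  - **Spare cover:** the network's position moved about 5 px, roughly 10 mm. I put this down to noise because the arm never came near it.
  - **Deburring tool and brush:** I took no starting position for these, so I have no before-and-after comparison.
- **Check that disagreed:** the network's last plug gauge report landed on the loaded fixture with low confidence (0.48). The picture shows the gauge at its old pixel position.

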